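# Flip the finished board's status flag to green

### The job

The circuit board has passed its test: with the fingertips, push the status flag of the bay where the board lies over its pivot so that it lies fully flat on its other side, green face up. Push gently and do not pinch the flag; leave the other bay's flag as it is, and do not lift or shift the board, the USB programmer, the solder reel or the wire spool.

Things in the scene. Friction and masses are not known exactly. Their poses are not given: they have to be found in the camera images.
- station_a: work bay A, fixed to the bench: grey base plate 150 x 64 x 6 mm (x, y, z) with a flip-over status flag, and at its -x end (towards the robot) a blue mat. Origin: on the bench under the middle of the flag's pivot; y along the axle, x away from the mat, z up. Two bearing cheeks at y = +-28 mm (6 mm thick, 20 mm along x) are 75 mm high; nothing else stands on the base.
- pivot_a (a point): middle of flag A's pivot axle, 65 mm above the bench; the axle (11 mm thick) runs along the station's y. The flag is a plate 48 mm wide (along the axle), 4 mm thick, its mid-plane through the axle, reaching to 60 mm from the axle; one face red, the other green. On the other side of the axle the yellow thumb tab continues it.
- bay_a (a point): middle of the blue mat of bay A (74 x 96 mm, centre 112 mm from the axle, low rails at the two y sides), on its upper face, 3 mm above the bench
- tip_a (a point): middle of the free edge of flag A, 60 mm from the axle; moves with the flag. A push on a face of the flag or tab always turns it; a push on this edge may bind by friction.
- tab_a (a point): point in the middle of the yellow thumb tab of flag A, 33 mm from the axle, opposite the flag; moves with it. The tab is 36 mm wide, 5 mm thick, in one plane with the flag, and reaches to 45 mm from the axle. Pressing it down raises the flag like a seesaw, as far as there is room for the fingers over the base; past that the flag's own face has to be pushed.
- flag_a (a joint): angle of flag A: 0 = flat towards the station's +x side, red face up; pi/2 = upright; pi (its stop) = flat towards the -x side, green face up. Starts at 0 to 0.12. The stops are hidden in the bearing. The hinge is stiff by friction (0.04 N m): the flag stays at any angle where it is left and does not fall over by itself; 1 to 4 N on flag or tab moves it.
- station_b: work bay B, fixed to the bench: grey base plate 150 x 64 x 6 mm (x, y, z) with a flip-over status flag, and at its -x end (towards the robot) a blue mat. Origin: on the bench under the middle of the flag's pivot; y along the axle, x away from the mat, z up. Two bearing cheeks at y = +-28 mm (6 mm thick, 20 mm along x) are 75 mm high; nothing else stands on the base.
- pivot_b (a point): middle of flag B's pivot axle, 65 mm above the bench; the axle (11 mm thick) runs along the station's y. The flag is a plate 48 mm wide (along the axle), 4 mm thick, its mid-plane through the axle, reaching to 60 mm from the axle; one face red, the other green. On the other side of the axle the yellow thumb tab continues it.
- bay_b (a point): middle of the blue mat of bay B (74 x 96 mm, centre 112 mm from the axle, low rails at the two y sides), on its upper face, 3 mm above the bench
- tip_b (a point): middle of the free edge of flag B, 60 mm from the axle; moves with the flag. A push on a face of the flag or tab always turns it; a push on this edge may bind by friction.
- tab_b (a point): point in the middle of the yellow thumb tab of flag B, 33 mm from the axle, opposite the flag; moves with it. The tab is 36 mm wide, 5 mm thick, in one plane with the flag, and reaches to 45 mm from the axle. Pressing it down raises the flag like a seesaw, as far as there is room for the fingers over the base; past that the flag's own face has to be pushed.
- flag_b (a joint): angle of flag B: 0 = flat towards the station's -x side, red face up; pi/2 = upright; pi (its stop) = flat towards the +x side, green face up. Starts at 0 to 0.12. The stops are hidden in the bearing. The hinge is stiff by friction (0.04 N m): the flag stays at any angle where it is left and does not fall over by itself; 1 to 4 N on flag or tab moves it.
- board: loose bare circuit board, blue, with capacitors and a green terminal block, 60 x 80 x 13 mm, lying on the mat of one of the two bays (either one); origin at the centre of its underside
- programmer: loose dark grey USB stick programmer with a metal plug, 19 x 58 x 9 mm, lying on the mat of the other bay; origin at the centre of its underside
- solder: loose reel of solder wire with teal flanges, 54 x 83 x 30 mm, standing on the bench behind the bays; origin at the centre of its underside; leave alone
- wire: loose spool of white wire, 62 mm across, 51 mm high, standing on the bench behind the bays; origin at the centre of its underside; leave alone
Not all that is in view belongs to the job. Several things look just like the programmer: the one meant starts farthest from the robot's base.

How it is judged:
By the outcome, as a careful person would: the job done as asked, in the order asked, and still so for the second after the job is handed in, with the robot touching nothing.
It also fails if it takes over 48 s, if anything falls off the work surface, if the arm or the gripper's body presses on something with over 40 N, if the wrist force passes 120 N, or if a joint passes its speed limit or range.

### The arm

A 6-joint arm with a two-finger parallel gripper is mounted at the origin on a cart in front of the work surface, level with it; the furniture and walls round the work are solid. World frame = base frame: x ahead of the robot, y to its left, z up, the work surface at z = 0. Lengths are in m, angles in rad, forces in N, time in s.
With the tool pointing down it reaches from about 0.325 to 0.75 m from the base axis. Payload 7.6 kg.
Tool frame: the origin (TCP) lies at the very end of the fingers, on their centre line; the grasp point (between the pads) lies 19 mm behind it; z points along the fingers, y is the line along which they close (so a half turn about z gives the same grasp; the last joint's range is limited). The gripper opens to 85 mm and grips with 20 to 120 N. Pads are 22 mm wide; open, the fingers measure 114 mm over their backs; the gripper's body (76 mm by 85 mm) begins 54 mm behind the grasp point. The pads swing forward as they close: fully open they stand 13 mm farther back than shut.
Start: joints at [1.17, 0.052, 1.401, -0, 1.689, -0.07], TCP at [0.171, 0.497, 0.231] pointing down, gripper open.
Joint ranges: [-2.9, 2.9], [-0.91, 2.17], [0.12, 2.37], [-1.06, 4.2], [0.26, 2.73], [-2.93, 2.93]. Speed limits (rad/s): [2.57, 2.57, 3.01, 3.14, 3.14, 3.14].

### API

Orientations are given as a unit quaternion [x, y, z, w].
In Python, from cell import * gives the robot as it stands.
- The arm moves only by the tool apply_moves, never from a script. Its argument "motion" is a list of rows, each an object with "claw": the closure, from -1 (fully open) to 1 (shut), so that 0 is half open; "offset": the shift along the tool's x, y, z in m, a list of three; "rot": the turn, a rotation vector about the tool's x, y, z in degrees, a list of three. A call has 1 to 8 rows; each row is the pose to reach, as a shift and turn from the pose commanded when the call began, along the tool's axes at that moment; what a row does not reach only later rows make up. A row lasts 1/10 s, in which the tool goes at most 50 mm and 8.59 degrees, less where a joint would pass 70% of its speed; a pose out of reach is approached as far as the arm can. A call with a gripper value outside its range is refused whole. The fingers move at their own pace and stop on an object; "squeeze" is the grip in N (left out, the last holds). Time passes only in rows, so rows that repeat a pose let the fingers close. It gives the time, the measured TCP pose, the force, the opening and the grip force at its end, in the units of the state.
- get_state(): the state, without advancing time (a new reading comes with each control period).
- camera(name): name is "scene" or "top"; returns (picture, depth): 480x640x3 uint8, blue, green, red; 480x640 float32, m along the optical axis (not along the pixel's ray), 0 where there is no reading.
- camera_model(name): a dict with "camera_matrix" (3x3 intrinsics, pixels), "D" ([k1, k2, p1, p2, k3] as OpenCV has them; the pictures are not rectified), "R" (3x3) and "t" (3): a world point X has camera coordinates R X + t. Camera axes: x right, y down, z forward; pixel columns grow to the right and rows downward; lengths in m; the calibration is good to about 2 mm. A picture is of the moment at which its call begins. camera_model takes no time and is no camera call.
- job_done(): hands the job in; it is judged then, once.
The state is a dict: "clock": time; "qpos": joint angles; "qd": joint speeds; "tau": joint torques, N m; "position": TCP position; "tool_rot": TCP orientation; "ft_force": force on the tool from outside, world axes, zero at the start; "wrist_torque": the same for the moment, N m; "grip_width": finger opening in m; "gripper_force": force on a finger pad.
Only numpy, scipy, OpenCV 4.12 (cv2) and the standard library are available. Lean on these libraries where they do the work, as an engineer would, in place of code of your own. Each camera call takes 0.05 s, during which the arm holds its last target. There are 200 camera calls.

## Working session

There is one attempt and no reset: what is moved stays moved. The work goes in short steps, Python scripts to look and compute and a tool call to move; the robot and the scene stay as the last step left them, time stands still between calls to the robot, and variables do not carry over. Pictures are saved under pics/ and viewed, at most 10 in all, crops included, and the job is handed in when it is done.

Besides the shell and the picture viewer there is one more tool, called after "Emit:" as name(argument=value, ...) on one line, values as JSON. apply_moves: Moves the arm, as the interface text tells. Its arguments: {"type":"object","properties":{"motion":{"type":"array","items":{"type":"object","properties":{"claw":{"type":"number"},"offset":{"type":"array","items":{"type":"number"}},"rot":{"type":"array","items":{"type":"number"}}}}},"squeeze":{"type":"number"}},"required":["motion"]}

```bash
mkdir -p pics; python3 - <<'E'
from cell import *
import cv2,numpy as np,pickle
d={}
for n in("scene","top"):
    p,z=camera(n); cv2.imwrite(f"pics/{n}0.png",p); d[n]=(p,z,camera_model(n))
    m=d[n][2]; print(n,-np.array(m["R"]).T@np.array(m["t"]),np.array(m["R"])[2])
pickle.dump(d,open("d0.pkl","wb"))
s=get_state();print(s["position"],s["tool_rot"],s["clock"],s["grip_width"])
E
```

```text
scene [ 0.00780754 -0.53917683  0.73367183] [ 0.60088608  0.39845681 -0.69294162]
top [ 0.47391161 -0.14127359  0.96811099] [ 0.10742104 -0.03460642 -0.99361115]
[0.17040539 0.49629242 0.23054742] [ 1.64648387e-01  9.86352066e-01 -7.00709539e-04 -1.43503655e-04] 0.1 0.08549485937550769
```

View pics/scene0.png

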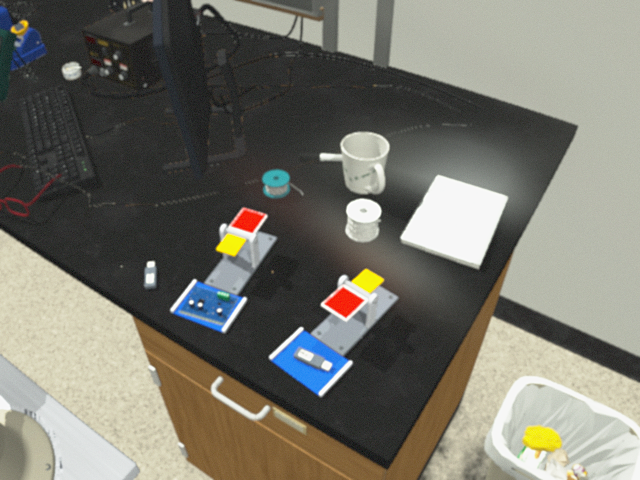

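View pics/top0.png

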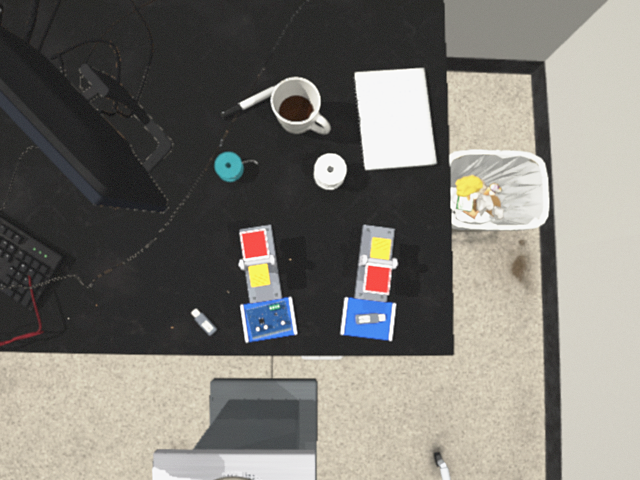

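The scene shows the board on the left bay's mat at top pixel (269,319). That bay's red flag at (255,244) points away from the robot, so it is bay A. Its tab is at (260,275).

```bash
cat > h.py <<'E'
import cv2,numpy as np
def world(d,n,u,v,z=None):
    p,dep,m=d[n];K=np.array(m["camera_matrix"]);R=np.array(m["R"]);t=np.array(m["t"])
    x=cv2.undistortPoints(np.array([[[u,v]]],float),K,np.array(m["D"]))[0,0]
    r=np.array([x[0],x[1],1.])
    C=-R.T@t; w=R.T@r
    if z is None:
        iu,iv=int(round(u)),int(round(v));q=dep[iv-1:iv+2,iu-1:iu+2];s=np.median(q[q>0])
    else: s=(z-C[2])/w[2]
    return C+s*w
E
python3 - <<'E'
import pickle,cv2,numpy as np
from h import *
d=pickle.load(open("d0.pkl","rb"))
p,dep,m=d["top"]
hsv=cv2.cvtColor(p,cv2.COLOR_BGR2HSV)
for name,lo,hi in(("red",(0,150,120),(8,255,255)),("yel",(22,150,120),(35,255,255))):
    mask=cv2.inRange(hsv,lo,hi);mask[:,:230]=0;mask[:,320:]=0;mask[:200]=0;mask[310:]=0
    v,u=np.nonzero(mask);P=np.array([world(d,"top",a,b) for a,b in zip(u,v)])
    print(name,len(u),P.mean(0),P.min(0),P.max(0)); c=P-P.mean(0)
    print(" plane slope",np.linalg.lstsq(np.c_[c[:,:2]],c[:,2],rcond=None)[0])
    r=cv2.minAreaRect(P[:,:2].astype(np.float32)*1000);print(r)
for uv in((269,322),(260,290),(241,265),(272,262)):print(uv,world(d,"top",*uv))
cv2.imwrite("pics/c0.png",cv2.resize(p[215:355,200:340],None,fx=4,fy=4,interpolation=cv2.INTER_CUBIC))
E
```

```text
red 494 [ 0.55738975 -0.04280891  0.06988592] [ 0.53311268 -0.06535349  0.06783369] [ 0.58223511 -0.02166635  0.07188927]
 plane slope [ 0.04122332 -0.00113843]
((557.4501953125, -42.81713104248047), (44.318336486816406, 38.95719528198242), 9.395227432250977)
yel 343 [ 0.50055285 -0.05281539  0.06735078] [ 0.48097398 -0.07150162  0.06429371] [ 0.52034726 -0.03174654  0.06930589]
 plane slope [0.03531763 0.01781101]
((499.7967529296875, -52.28068542480469), (36.89287567138672, 35.8085823059082), 9.217267036437988)
(269, 322) [ 0.40857306 -0.06808171  0.00585393]
(260, 290) [ 0.47163854 -0.04930538  0.0065818 ]
(241, 265) [ 0.51775033 -0.01980381  0.07518116]
(272, 262) [ 0.52386684 -0.07714342  0.07389572]
```

View pics/c0.png

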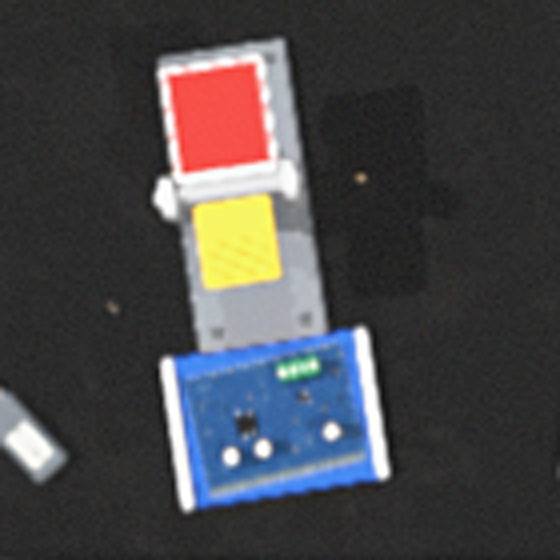

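Crop: the cheeks of bay A are at crop (165,195) and (290,180), with the tab centre at (238,242). The measured heights are about 0.067–0.075 m, which fits the given sizes. That puts pivot A at about (0.525, -0.048) with yaw about 9.4°.

```bash
cat > go.py <<'E'
import sys,numpy as np
from cell import *
from scipy.spatial.transform import Rotation as R
yaw=np.radians(9.4);P=np.array([.525,-.048]);ex=np.array([np.cos(yaw),np.sin(yaw)]);ey=np.array([-ex[1],ex[0]])
s=get_state();p=np.array(s["position"]);q=R.from_quat(s["tool_rot"])
Rt=R.from_matrix(np.c_[[ *-ex,0],[*ey,0],[0,0,-1]])
print("t",s["clock"],"station xyz mm",((p[:2]-P)@ex*1e3).round(1),((p[:2]-P)@ey*1e3).round(1),(p[2]*1e3).round(1),"F",np.round(s["ft_force"],1),"w",s["grip_width"],"rotdeg",(q.inv()*Rt).as_rotvec(degrees=True).round(1))
a=list(map(float,sys.argv[1:]))
for i in range(0,len(a),3):
    w=np.r_[P+a[i]/1e3*ex+a[i+1]/1e3*ey,a[i+2]/1e3]
    print(a[i:i+3],"offset",q.inv().apply(w-p).round(4))
E
python3 go.py -31 0 200 -31 0 120
```

```text
t 0.1 station xyz mm -260.9 594.9 230.5 F [ 0.5 -0.3 -0.8] w 0.08549485937550769 rotdeg [ -0.1  -0.  -28.4]
[-31.0, 0.0, 200.0] offset [-0.4849 -0.4143  0.0311]
[-31.0, 0.0, 120.0] offset [-0.4849 -0.4142  0.1111]
```

Emit:
apply_moves(motion=[{"claw": 1, "offset": [-0.485, -0.414, 0.031], "rot": [0, 0, -28.4]}, {"claw": 1, "offset": [-0.485, -0.414, 0.031], "rot": [0, 0, -28.4]}, {"claw": 1, "offset": [-0.485, -0.414, 0.031], "rot": [0, 0, -28.4]}, {"claw": 1, "offset": [-0.485, -0.414, 0.031], "rot": [0, 0, -28.4]}, {"claw": 1, "offset": [-0.485, -0.414, 0.031], "rot": [0, 0, -28.4]}, {"claw": 1, "offset": [-0.485, -0.414, 0.031], "rot": [0, 0, -28.4]}, {"claw": 1, "offset": [-0.485, -0.414, 0.031], "rot": [0, 0, -28.4]}, {"claw": 1, "offset": [-0.485, -0.414, 0.031], "rot": [0, 0, -28.4]}], squeeze=20)

```text
clock: 0.9
position: [0.368, 0.1615, 0.2124]
tool_rot: [-0.082, 0.997, 0.0, 0.0]
ft_force: [1.1, 1.1, 0.3]
grip_width: -0.0002
gripper_force: 0.0
```

```bash
python3 go.py -31 0 200
```

```text
t 0.9 station xyz mm -120.7 232.3 212.4 F [1.1 1.1 0.3] w -0.00021567415228316043 rotdeg [0.  0.  0.1]
[-31.0, 0.0, 200.0] offset [-0.0894 -0.2324  0.0124]
```

Emit:
apply_moves(motion=[{"claw": 1, "offset": [-0.0895, -0.2325, 0.012]}, {"claw": 1, "offset": [-0.0895, -0.2325, 0.012]}, {"claw": 1, "offset": [-0.0895, -0.2325, 0.012]}, {"claw": 1, "offset": [-0.0895, -0.2325, 0.012]}, {"claw": 1, "offset": [-0.0895, -0.2325, 0.012]}, {"claw": 1, "offset": [-0.0895, -0.2325, 0.06]}, {"claw": 1, "offset": [-0.0895, -0.2325, 0.1]}, {"claw": 1, "offset": [-0.0895, -0.2325, 0.1]}])

```text
schema error: expected keys claw, offset, rot
```

```bash
python3 go.py -31 0 80; python3 - <<'E'
from cell import *
import cv2
p,_=camera("scene");cv2.imwrite("pics/s1.png",cv2.resize(p[120:340,120:340],None,fx=2.5,fy=2.5))
E
```

```text
t 0.9 station xyz mm -120.7 232.3 212.4 F [1.1 1.1 0.3] w -0.00021567415228316043 rotdeg [0.  0.  0.1]
[-31.0, 0.0, 80.0] offset [-0.0894 -0.2324  0.1324]
```

View pics/s1.png

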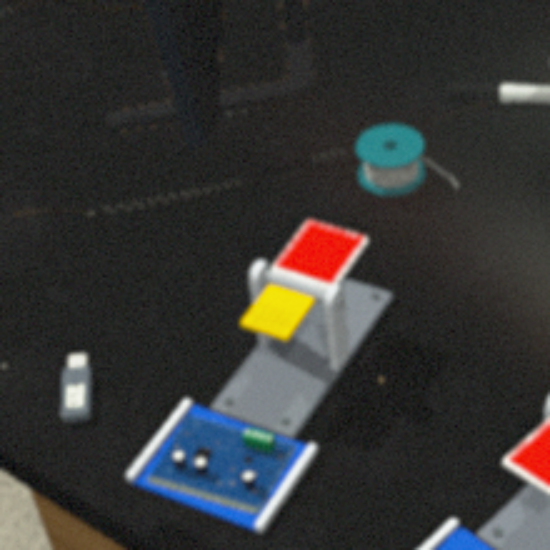

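The call was refused because every row needs "rot". The picture shows bay A untouched, with the tab at (278,312) and the flag at (320,250).

Emit:
apply_moves(motion=[{"claw": 1, "offset": [-0.0895, -0.2325, 0.012], "rot": [0, 0, 0]}, {"claw": 1, "offset": [-0.0895, -0.2325, 0.012], "rot": [0, 0, 0]}, {"claw": 1, "offset": [-0.0895, -0.2325, 0.012], "rot": [0, 0, 0]}, {"claw": 1, "offset": [-0.0895, -0.2325, 0.012], "rot": [0, 0, 0]}, {"claw": 1, "offset": [-0.0895, -0.2325, 0.012], "rot": [0, 0, 0]}, {"claw": 1, "offset": [-0.0895, -0.2325, 0.06], "rot": [0, 0, 0]}, {"claw": 1, "offset": [-0.0895, -0.2325, 0.1], "rot": [0, 0, 0]}, {"claw": 1, "offset": [-0.0895, -0.2325, 0.1], "rot": [0, 0, 0]}])

```text
clock: 1.75
position: [0.4903, -0.0509, 0.1063]
tool_rot: [-0.082, 0.997, 0.002, -0.006]
ft_force: [-0.3, -0.1, -0.8]
grip_width: -0.0002
gripper_force: 0.0
```

```bash
python3 go.py -31 0 80; python3 - <<'E'
from cell import *
import cv2
p,_=camera("scene");cv2.imwrite("pics/s2.png",cv2.resize(p[120:340,120:340],None,fx=2.5,fy=2.5))
E
```

```text
t 1.75 station xyz mm -34.7 2.8 106.3 F [-0.3 -0.1 -0.8] w -0.00015286845975793817 rotdeg [ 0.2 -0.7  0. ]
[-31.0, 0.0, 80.0] offset [-0.004  -0.0029  0.0263]
```

View pics/s2.png

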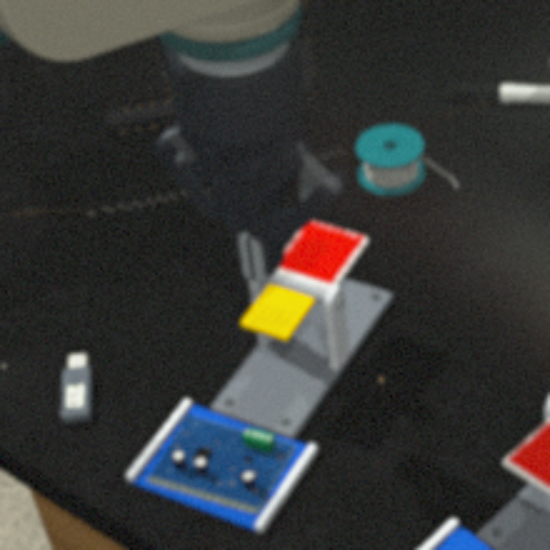

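The gripper is above the bay. I'll check that the TCP projects where the fingertips appear.

```bash
python3 - <<'E'
from cell import *
import cv2,numpy as np
p,_=camera("scene");m=camera_model("scene");R=np.array(m["R"])
pts=np.array([get_state()["position"],[.525,-.048,.065],[.4924,-.0534,.065]])
x=cv2.projectPoints(pts,cv2.Rodrigues(R)[0],np.array(m["t"]),np.array(m["camera_matrix"]),np.array(m["D"]))[0][:,0];print(x)
c=cv2.resize(p[180:280,170:290],None,fx=6,fy=6,interpolation=cv2.INTER_CUBIC)
c=(255*(c/255.)**.5).astype(np.uint8)
for u,v in x: cv2.circle(c,(int((u-170+.5)*6),int((v-180+.5)*6)),4,(255,0,255),1)
cv2.imwrite("pics/s3.png",c)
E
```

```text
[[225.78960165 223.70228078]
 [239.18464369 233.56672395]
 [229.42438201 246.23211793]]
```

View pics/s3.png

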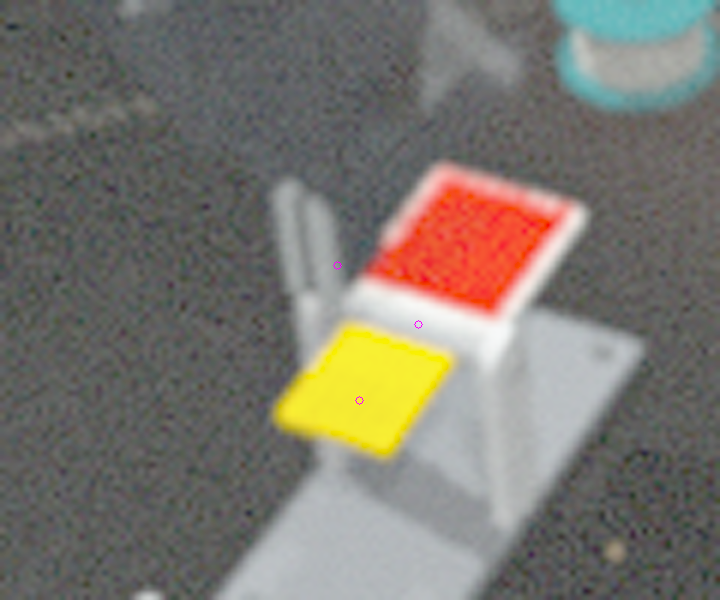

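The projected TCP agrees with the fingertips, since the visible finger faces are 11 mm nearer to the camera. Next I press the tab.

```bash
python3 go.py -31 0 70 -31 0 30
```

```text
t 1.85 station xyz mm -31.1 2.0 113.1 F [-0.3  0.3  1.3] w 4.999025486984419e-05 rotdeg [ 0.  -0.   0.1]
[-31.0, 0.0, 70.0] offset [-0.0002 -0.0021  0.0431]
[-31.0, 0.0, 30.0] offset [-0.0002 -0.0021  0.0831]
```

Emit:
apply_moves(motion=[{"claw": 1, "offset": [0, -0.002, 0.02], "rot": [0, 0, 0]}, {"claw": 1, "offset": [0, -0.002, 0.036], "rot": [0, 0, 0]}, {"claw": 1, "offset": [0, -0.002, 0.044], "rot": [0, 0, 0]}, {"claw": 1, "offset": [0, -0.002, 0.05], "rot": [0, 0, 0]}, {"claw": 1, "offset": [0, -0.002, 0.056], "rot": [0, 0, 0]}, {"claw": 1, "offset": [0, -0.002, 0.062], "rot": [0, 0, 0]}, {"claw": 1, "offset": [0, -0.002, 0.068], "rot": [0, 0, 0]}, {"claw": 1, "offset": [0, -0.002, 0.068], "rot": [0, 0, 0]}])

```text
clock: 2.65
position: [0.4937, -0.0531, 0.0436]
tool_rot: [-0.082, 0.997, 0.0, -0.001]
ft_force: [-0.0, -0.2, -0.2]
grip_width: -0.0003
gripper_force: 0.0
```

```bash
python3 go.py -31 0 25
```

```text
t 2.65 station xyz mm -31.7 0.0 43.6 F [-0.  -0.2 -0.2] w -0.00025921047729815554 rotdeg [ 0.  -0.1  0. ]
[-31.0, 0.0, 25.0] offset [-0.0008 -0.0001  0.0186]
```

Emit:
apply_moves(motion=[{"claw": 1, "offset": [0, 0, 0.006], "rot": [0, 0, 0]}, {"claw": 1, "offset": [0, 0, 0.011], "rot": [0, 0, 0]}, {"claw": 1, "offset": [0, 0, 0.016], "rot": [0, 0, 0]}, {"claw": 1, "offset": [0, 0, 0.016], "rot": [0, 0, 0]}])

```text
clock: 3.05
position: [0.4937, -0.0531, 0.0274]
tool_rot: [-0.082, 0.997, 0.0, -0.001]
ft_force: [-0.7, 0.4, 0.3]
grip_width: -0.0003
gripper_force: 0.0
```

```bash
python3 go.py -31 0 25; python3 - <<'E'
from cell import *
import cv2
p,_=camera("scene");c=cv2.resize(p[180:280,170:290],None,fx=5,fy=5,interpolation=cv2.INTER_CUBIC)
cv2.imwrite("pics/s4.png",(255*(c/255.)**.6))
E
```

```text
t 3.05 station xyz mm -31.7 0.1 27.4 F [-0.7  0.4  0.3] w -0.00030050002062544193 rotdeg [ 0.  -0.1  0. ]
[-31.0, 0.0, 25.0] offset [-0.0007 -0.0001  0.0024][ WARN:0@0.504] global loadsave.cpp:1063 imwrite_ Unsupported depth image for selected encoder is fallbacked to CV_8U.
```

View pics/s4.png

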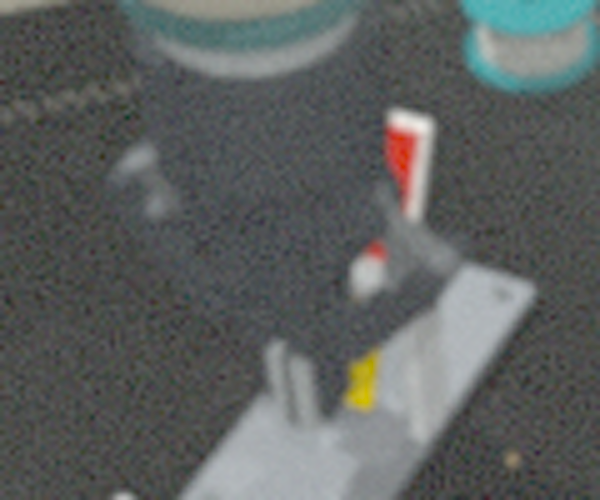

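The flag is raised to about 60° (red strip at crop (408,165), tab at (362,380)). I'll go up, over and behind it.

Emit:
apply_moves(motion=[{"claw": 1, "offset": [0, 0, -0.05], "rot": [0, 0, 0]}, {"claw": 1, "offset": [0, 0, -0.1], "rot": [0, 0, 0]}, {"claw": 1, "offset": [0, 0, -0.14], "rot": [0, 0, 0]}, {"claw": 1, "offset": [-0.03, 0, -0.15], "rot": [0, 0, 0]}, {"claw": 1, "offset": [-0.07, 0, -0.15], "rot": [0, 0, 0]}, {"claw": 1, "offset": [-0.107, 0, -0.15], "rot": [0, 0, 0]}, {"claw": 1, "offset": [-0.107, 0, -0.11], "rot": [0, 0, 0]}, {"claw": 1, "offset": [-0.107, 0, -0.11], "rot": [0, 0, 0]}])

```text
clock: 3.9
position: [0.5977, -0.0351, 0.1325]
tool_rot: [-0.083, 0.997, 0.001, -0.005]
ft_force: [-2.2, 0.2, -2.3]
grip_width: 0.0
gripper_force: 0.0
```

```bash
python3 go.py 75 0 98; python3 - <<'E'
from cell import *
import cv2,numpy as np
p,_=camera("scene");c=cv2.resize(p[150:280,170:310],None,fx=5,fy=4.6,interpolation=cv2.INTER_CUBIC)
cv2.imwrite("pics/s5.png",(255*(c/255.)**.6).astype(np.uint8))
E
```

```text
t 3.9 station xyz mm 73.8 0.8 132.5 F [-2.2  0.2 -2.3] w 3.4133166610667496e-05 rotdeg [ 0.2 -0.6  0.1]
[75.0, 0.0, 98.0] offset [-0.0015 -0.0009  0.0345]
```

View pics/s5.png

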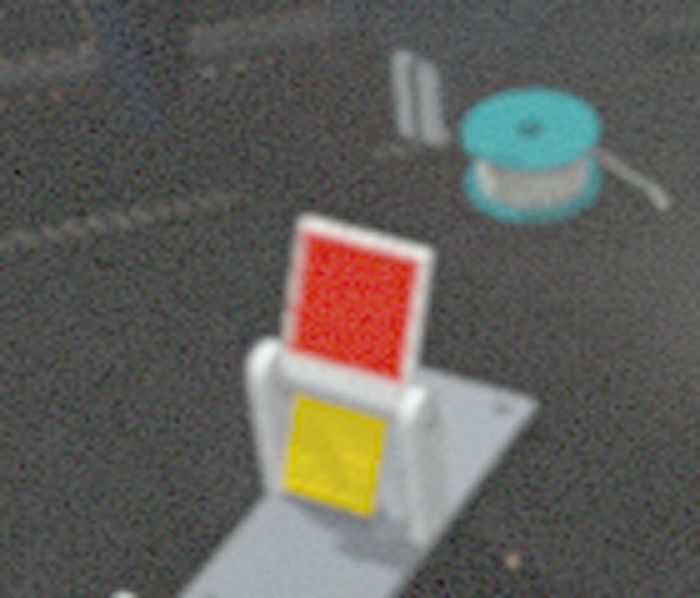

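The flag stands at about 60° with its red face at (355,305). The fingertips are behind it at (420,100), clear of the reel. Now down, then push towards the robot.

Emit:
apply_moves(motion=[{"claw": 1, "offset": [0, 0, 0.03], "rot": [0, 0, 0]}, {"claw": 1, "offset": [0, 0, 0.039], "rot": [0, 0, 0]}, {"claw": 1, "offset": [0.015, 0, 0.039], "rot": [0, 0, 0]}, {"claw": 1, "offset": [0.028, 0, 0.039], "rot": [0, 0, 0]}, {"claw": 1, "offset": [0.036, 0, 0.039], "rot": [0, 0, 0]}, {"claw": 1, "offset": [0.043, 0, 0.039], "rot": [0, 0, 0]}, {"claw": 1, "offset": [0.05, 0, 0.039], "rot": [0, 0, 0]}, {"claw": 1, "offset": [0.057, 0, 0.039], "rot": [0, 0, 0]}])

```text
clock: 4.75
position: [0.5436, -0.0451, 0.1002]
tool_rot: [-0.082, 0.997, -0.0, 0.001]
ft_force: [1.2, -0.2, 0.4]
grip_width: -0.0003
gripper_force: 0.5
```

```bash
python3 go.py 13 0 98
```

```text
t 4.75 station xyz mm 18.8 -0.2 100.2 F [ 1.2 -0.2  0.4] w -0.0003032207118310872 rotdeg [-0.   0.1  0. ]
[13.0, 0.0, 98.0] offset [0.0058 0.0002 0.0022]
```

Emit:
apply_moves(motion=[{"claw": 1, "offset": [0.006, 0, 0], "rot": [0, 0, 0]}, {"claw": 1, "offset": [0.012, 0, 0], "rot": [0, 0, 0]}, {"claw": 1, "offset": [0.019, 0, 0], "rot": [0, 0, 0]}, {"claw": 1, "offset": [0.026, 0, 0.001], "rot": [0, 0, 0]}, {"claw": 1, "offset": [0.032, 0, 0.003], "rot": [0, 0, 0]}, {"claw": 1, "offset": [0.037, 0, 0.006], "rot": [0, 0, 0]}, {"claw": 1, "offset": [0.041, 0, 0.01], "rot": [0, 0, 0]}, {"claw": 1, "offset": [0.044, 0, 0.014], "rot": [0, 0, 0]}])

```text
clock: 5.55
position: [0.4998, -0.0523, 0.0853]
tool_rot: [-0.082, 0.997, 0.0, -0.0]
ft_force: [0.5, -0.1, 1.4]
grip_width: 0.0
gripper_force: 0.7
```

```bash
python3 go.py -34 0 67
```

```text
t 5.55 station xyz mm -25.6 -0.1 85.3 F [ 0.5 -0.1  1.4] w 2.567731258077371e-05 rotdeg [ 0. -0.  0.]
[-34.0, 0.0, 67.0] offset [0.0084 0.0001 0.0183]
```

Emit:
apply_moves(motion=[{"claw": 1, "offset": [0.003, 0, 0.004], "rot": [0, 0, 0]}, {"claw": 1, "offset": [0.006, 0, 0.008], "rot": [0, 0, 0]}, {"claw": 1, "offset": [0.009, 0, 0.011], "rot": [0, 0, 0]}, {"claw": 1, "offset": [0.011, 0, 0.013], "rot": [0, 0, 0]}, {"claw": 1, "offset": [0.012, 0, 0.015], "rot": [0, 0, 0]}, {"claw": 1, "offset": [0.013, 0, 0.0165], "rot": [0, 0, 0]}, {"claw": 1, "offset": [0.013, 0, 0.0175], "rot": [0, 0, 0]}, {"claw": 1, "offset": [0.013, 0, 0.0175], "rot": [0, 0, 0]}])

```text
clock: 6.35
position: [0.4873, -0.0543, 0.0679]
tool_rot: [-0.082, 0.997, 0.0, -0.0]
ft_force: [0.8, 0.1, 1.4]
grip_width: -0.0001
gripper_force: 0.0
```

```bash
python3 go.py -38 0 66
```

```text
t 6.35 station xyz mm -38.2 -0.1 67.9 F [0.8 0.1 1.4] w -7.054965066390952e-05 rotdeg [ 0. -0.  0.]
[-38.0, 0.0, 66.0] offset [-0.0002  0.0001  0.0019]
```

Press down in half-millimetre steps until the force shows the stop.

Emit:
apply_moves(motion=[{"claw": 1, "offset": [0, 0, 0.0005], "rot": [0, 0, 0]}, {"claw": 1, "offset": [0, 0, 0.001], "rot": [0, 0, 0]}, {"claw": 1, "offset": [0, 0, 0.001], "rot": [0, 0, 0]}])

```text
clock: 6.65
position: [0.4874, -0.0543, 0.067]
tool_rot: [-0.082, 0.997, 0.0, -0.0]
ft_force: [1.0, 0.1, 0.2]
grip_width: -0.0002
gripper_force: 0.1
```

Emit:
apply_moves(motion=[{"claw": 1, "offset": [0, 0, 0.0005], "rot": [0, 0, 0]}, {"claw": 1, "offset": [0, 0, 0.001], "rot": [0, 0, 0]}, {"claw": 1, "offset": [0, 0, 0.001], "rot": [0, 0, 0]}])

```text
clock: 6.95
position: [0.4875, -0.0544, 0.0669]
tool_rot: [-0.082, 0.997, 0.0, 0.0]
ft_force: [-3.7, 0.5, 8.0]
grip_width: 0.0003
gripper_force: 3.6
```

The stop is reached at z = 66.9 mm, where 67 mm is expected. I'll retreat and check.

Emit:
apply_moves(motion=[{"claw": 1, "offset": [0, 0, -0.03], "rot": [0, 0, 0]}, {"claw": 1, "offset": [0, 0, -0.08], "rot": [0, 0, 0]}, {"claw": 1, "offset": [0, 0, -0.13], "rot": [0, 0, 0]}, {"claw": 1, "offset": [0, 0.05, -0.15], "rot": [0, 0, 0]}, {"claw": 1, "offset": [0, 0.1, -0.15], "rot": [0, 0, 0]}, {"claw": 1, "offset": [0, 0.15, -0.15], "rot": [0, 0, 0]}, {"claw": 1, "offset": [0, 0.17, -0.15], "rot": [0, 0, 0]}, {"claw": 1, "offset": [0, 0.17, -0.15], "rot": [0, 0, 0]}])

```text
clock: 7.75
position: [0.4589, 0.1159, 0.2161]
tool_rot: [-0.085, 0.996, 0.0, 0.0]
ft_force: [-0.5, 0.4, 0.1]
grip_width: 0.0002
gripper_force: 0.0
```

```bash
python3 - <<'E'
from cell import *
from h import *
import cv2,numpy as np
p,_=camera("scene");cv2.imwrite("pics/s6.png",cv2.resize(p[140:400,120:420],None,fx=2.3,fy=2.3))
n="top";p,z=camera(n);d={n:(p,z,camera_model(n))}
hsv=cv2.cvtColor(p,cv2.COLOR_BGR2HSV);print(hsv[275,262])
mask=cv2.inRange(hsv,(40,120,80),(85,255,255));mask[:,:230]=0;mask[:,320:]=0;mask[:230]=0;mask[302:]=0
v,u=np.nonzero(mask);P=np.array([world(d,n,a,b) for a,b in zip(u,v)]);c=P-P.mean(0)
print(len(u),P.mean(0),np.linalg.lstsq(c[:,:2],c[:,2],rcond=None)[0])
E
```

```text
[ 67 151 205]
521 [ 0.4916779  -0.05385719  0.06853133] [ 0.00462991 -0.00795015]
```

View pics/s6.png

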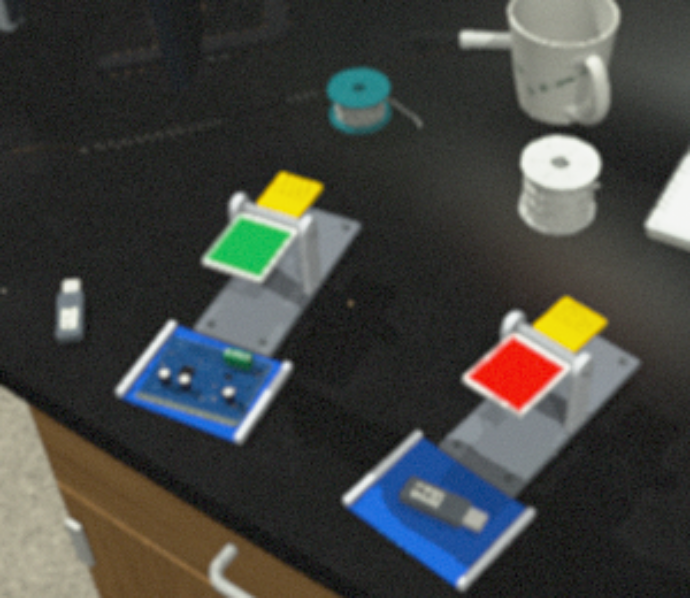

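Flag A lies flat, green face up, at (250,247), with a measured slope under 0.01. Flag B at (515,373) is still red, and everything else is in place.

```bash
python3 -c "
from cell import *
print(job_done())"
```

```text
the job is handed in; nothing more can be done
None
```

The status flag of bay A, where the board lies, is pushed over flat against its stop with the green face up; flag B and the loose items were left untouched, and the job is handed in at about 8 s.

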